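# Pry the clip-on cover off the sensor box

### The job

The white clip-on cover of the grey sensor box must come off so that its terminals can be checked: take the orange pry tool from the blue mat, tilt it and work its blade through the slot and under the edge of the cover, and pry that end up until it springs free and stands proud on its catches. Lay the tool back on the mat and let go of it; only then take the loosened cover with the gripper, lift it off and lay it on the mat, flat, right way up and clear of the tool. The cover is brittle, so be gentle with it (no more than 30 N), do not touch it with the gripper before its catches have let go, and leave the other things on the bench alone.

Things in the scene. Friction and masses are not known exactly. Their poses are not given: they have to be found in the camera images.
- sensor_box: grey plastic box, fixed, 160 (x) x 100 (y) x 48 mm high, on the left or right part of the bench. Origin: centre of its underside; its -x rim, with the slot, faces the robot. Screw feet on the sides reach y = +-67, cable stubs on the far face reach x = +98. The cover lies in a pocket in its top (x -62 to +66, y +-32.5), its top flush with the rim at z = 48
- pry_slot (a point): middle of the slot opening, box frame (-68.5, 0, 48) mm: a cut 36 mm wide (y +-18) in the -x rim. Behind its sill a well goes down to z = 26 and on under the cover's edge (x = -60.5, underside z = 41). A level blade does not pass: dip it 22 to 50 degrees to go over the sill and under that edge; at 38 degrees it has 2 mm to spare above and below
- slot_sill (a point): inner upper edge of the slot's low sill, box frame (-76, 0, 44.5) mm; the sill is 4 mm thick (x -80 to -76)
- catch_left (a joint): sprung catch in the pocket's +y side, at box x = -46; 0 = nose out, grows to 0.005 m as it is pushed back. This and its twin on the -y side hold the slot end of the cover down with about 6 N in all; the far end just lies in the pocket
- cover: white cover, 124 (x) x 62 (y) x 12 mm, 80 g, brittle: squeeze and pry with under 30 N, set down with under 40 N. Origin: centre of its underside; at the start 36 mm above that of the box, axes alike. Raise its slot end 8 mm (12 to 15 mm to be sure of both catches) and they snap in beneath and keep that end up, 9 to 10 mm proud of the rim, far end down; only then can it be gripped
- cover_lip (a point): middle of the cover's slot-end edge, underside of the overhanging lip: cover frame (-60.5, 0, 5) mm; the void beneath is 36 mm wide and 14 mm deep or more. Seated it is 41 mm above the box's origin, sprung free about 50 mm
- cover_grip (a point): where to grip the freed cover across its y: cover frame (-43, 0, 9) mm. The body there is 54 mm wide above z = 6; the lowest 3 mm is a flange 62 mm wide. Sprung free, the cover slopes 5 degrees, slot end high, and its top here stands about 8 mm above the rim
- pry_tool: flat pry tool, 158 mm long, about 90 g, lying on the mat with its blade pointing away from the robot (+x of the tool). Orange flat-sided handle from x = -80 to +20 mm, 18 mm wide (y), 20 mm high; steel blade from x = +20 to +78 mm, 14 mm wide (y), flared to 22 mm from x = +48 on, 2.5 mm thick, level at z = 10 mm. Origin: on its underside
- tool_tip (a point): tip of the blade: pry_tool frame (78, 0, 10) mm
- mat: blue mat, fixed, 200 (x) x 180 (y) x 3 mm, on the part of the bench where the sensor box is not; origin: centre of its underside, its top at z = 3 mm. The tool lies on its -y half, the +y half is free for the cover. A tall microtome stands in the middle, between the box and the mat
- timer: white timer, 64 mm wide, 50 mm high, standing behind the work: a bystander
- eosin_bottle: brown bottle with a black cap, 58 mm across, 128 mm high, standing behind the work: a bystander
- marker: marker with red cap, 132 mm long, lying at the front edge: a bystander
- hex_key: black hex key, 64 mm long, lying at the front edge: a bystander
- cassette_3: small white cassette, 28 x 40 x 12 mm, lying at the front edge: a bystander

How it is judged:
On the way, in this order (a step that is already met when the one before it is completed fails the run):
1. the blade tip is in the slot, under the edge of the cover, with the tool dipping (x of tool_tip in the frame of sensor_box between -0.0595 and -0.03 m and y of tool_tip in the frame of sensor_box between -0.016 and 0.016 m and z of tool_tip in the frame of sensor_box below 0.042 m and z of cover_lip in the frame of sensor_box below 0.044 m and angle between pry_tool's own z axis and vertical above 0.3 rad), for 0.1 s.
2. the slot end of the cover is pried up by the tool, past its catches (z of cover_lip in the frame of sensor_box above 0.046 m and contact force between pry_tool and cover above 0.1 N), for 0.05 s.
3. the tool lies on the mat, let go, while the cover still stands proud in the box (x of pry_tool in the frame of mat between -0.095 and 0.095 m and y of pry_tool in the frame of mat between -0.085 and 0.085 m and z of pry_tool in the frame of mat below 0.02 m and z of tool_tip in the frame of mat below 0.03 m and contact force between the fingers and pry_tool below 0.1 N and z of cover_lip in the frame of sensor_box above 0.046 m and horizontal distance between cover and sensor_box below 0.02 m), for 0.2 s.
4. the cover is lifted out of the box (z of cover in the frame of sensor_box above 0.06 m), for 0.05 s.
At the end, for the whole second after the job is handed in: The pry tool lies on the mat (origin within 95 mm in x and 85 mm in y of the mat's centre, not propped up) and the cover lies on the mat flat (within 0.1 rad) and right way up, its centre at least 20 mm inside the mat's edges, not touching the tool; both released and at rest (x of pry_tool in the frame of mat between -0.095 and 0.095 m and y of pry_tool in the frame of mat between -0.085 and 0.085 m and z of pry_tool in the frame of mat below 0.02 m and z of tool_tip in the frame of mat below 0.03 m and contact force between the fingers and pry_tool below 0.1 N and x of cover in the frame of mat between -0.08 and 0.08 m and y of cover in the frame of mat between -0.07 and 0.07 m and z of cover in the frame of mat below 0.008 m and angle between cover's own z axis and vertical below 0.1 rad and contact force between each of the fingers, pry_tool and cover below 0.1 N and linear speed of each of cover, pry_tool below 0.02 m/s).
It fails at once if the gripper touches the cover before its catches have let go (contact force between any of the fingers, the arm and cover above 0.5 N and z of cover_lip in the frame of sensor_box below 0.044 m and horizontal distance between cover and sensor_box below 0.03 m).
It fails at once if the brittle cover is squeezed with more than 30 N a finger (60 N over both), pried with more than 30 N, or pressed or dropped on the mat with more than 40 N (contact force between the fingers and cover above 60 N or contact force between pry_tool and cover above 30 N or contact force between mat and cover above 40 N).
It fails at once if a bystander is moved by more than 15 mm (distance of any of timer, eosin_bottle, marker, hex_key, cassette_3 from where it was at the start of the episode above 0.015 m).
It also fails if it takes over 72 s, if anything falls off the work surface, if the arm or the gripper's body presses on something with over 40 N, if the wrist force passes 120 N, or if a joint passes its speed limit or range.

### The arm

A 6-joint arm with a two-finger parallel gripper is mounted at the origin on a cart in front of the work surface, level with it; the furniture and walls round the work are solid. World frame = base frame: x ahead of the robot, y to its left, z up, the work surface at z = 0. Lengths are in m, angles in rad, forces in N, time in s.
With the tool pointing down it reaches from about 0.275 to 0.725 m from the base axis. Payload 15.9 kg.
Tool frame: the origin (TCP) lies between the finger pads, 19 mm behind the fingertips; this is the grasp point; z points along the fingers, y is the line along which they close (so a half turn about z gives the same grasp; the last joint's range is limited). The gripper opens to 85 mm and grips with 20 to 120 N. Pads are 22 mm wide; open, the fingers measure 114 mm over their backs; the gripper's body (76 mm by 85 mm) begins 54 mm behind the grasp point. The pads swing forward as they close: fully open they stand 13 mm farther back than shut.
Start: joints at [-1.137, 0.213, -0.034, 1.323, 0, 1.571], TCP at [0.21, -0.454, 0.25] pointing down, gripper open.
Joint ranges: [-2.98, 2.98], [-0.74, 1.72], [-1.14, 1.35], [-2.1, 2.04], [-1.57, 1.44], [-3.14, 3.14]. Speed limits (rad/s): [1.89, 1.89, 2.39, 2.57, 3.14, 3.14].

### API

Orientations are given as a unit quaternion [w, x, y, z].
In Python, from plant import manip gives the robot as it stands. The module is installed in compiled form; this text tells all that it offers.
- The arm moves only by the tool play_rows, never from a script. Its argument "steps" is a list of rows, each a list of 7 numbers: the shift along the tool's x, y, z each as a share of 0.4 m, from -1 to 1, then the turn, a rotation vector about the tool's x, y, z each as a share of 180 degrees, from -1 to 1, then the opening, from 0 (shut) to 1 (fully open). A call has exactly 10 rows; each row is the pose to reach, as a shift and turn from the pose commanded when the call began, along the tool's axes at that moment, turning the shorter way round; what a row does not reach only later rows make up. A row lasts 1/12 s, in which the tool goes at most 41.7 mm and 7.16 degrees, less where a joint would pass 70% of its speed; a pose out of reach is approached as far as the arm can. A call with a number of a shift or a turn outside -1 to 1 is refused whole. A call with a gripper value outside its range is refused whole. The fingers move at their own pace and stop on an object; "grip_force" is the grip in N (left out, the last holds). Time passes only in rows, so rows that repeat a pose let the fingers close, or fill a call up. It gives the time, the measured TCP pose, the force, the opening and the grip force at its end, in the units of the state.
- manip.read_state(): the state, without advancing time (a new reading comes with each control period).
- manip.read_camera(name): name is "side" or "top"; returns the picture (480x640x3 uint8, blue, green, red); there is no depth.
- manip.get_calibration(name): a dict with "vertical_fov" (degrees; the focal length in pixels is half the picture's height over the tangent of half this angle, whatever the lens; pixels are square), "cx", "cy" (the principal point, pixels), "R" (3x3) and "t" (3): a world point X has camera coordinates R X + t. Camera axes: x right, y down, z forward; pixel columns grow to the right and rows downward; lengths in m; the calibration is good to about 2 mm. A picture is of the moment at which its call begins. get_calibration takes no time and is no camera call.
- manip.finish_job(): hands the job in; it is judged then, once.
The state is a dict: "time_s": time; "q": joint angles; "joint_vel": joint speeds; "joint_torque": joint torques, N m; "tcp_pos": TCP position; "eef_rot": TCP orientation; "contact_force": force on the tool from outside, world axes, zero at the start; "torque": the same for the moment, N m; "width": opening from 0.0 (shut) to 1.0 (fully open); "grip_force": force on a finger pad.
Only numpy, scipy, OpenCV 4.12 (cv2) and the standard library are available. Lean on these libraries where they do the work, as an engineer would, in place of code of your own. Each camera call takes 0.05 s, during which the arm holds its last target. There are 200 camera calls.

## Working session

There is one attempt and no reset: what is moved stays moved. The work goes in short steps, Python scripts to look and compute and a tool call to move; the robot and the scene stay as the last step left them, time stands still between calls to the robot, and variables do not carry over. Pictures are saved under pics/ and viewed, at most 10 in all, crops included, and the job is handed in when it is done.

Besides the shell and the picture viewer there is one more tool, called after "Request:" by a JSON object that holds its "name" and its "arguments". play_rows: Moves the arm, as the interface text tells. Shift numbers are shares of 0.4 m and turn numbers shares of 180 degrees, none past 1 either way. Its arguments: {"type":"object","properties":{"steps":{"type":"array","items":{"type":"array","items":{"type":"number"}}},"grip_force":{"type":"number"}},"required":["steps"]}

```bash
mkdir -p pics; python3 - <<'E'
from plant import manip
import cv2
s=manip.read_state()
print({k:s[k] for k in('time_s','tcp_pos','eef_rot','width','contact_force')})
for n in('top','side'):
    cv2.imwrite(f'pics/{n}0.png',manip.read_camera(n)); print(manip.get_calibration(n))
E
```

```text
{'time_s': 0.0, 'tcp_pos': array([ 0.21001156, -0.45338495,  0.24950828]), 'eef_rot': array([-5.66513112e-04,  9.76568332e-01,  2.15206767e-01, -1.37910708e-04]), 'width': 1.0029429379748924, 'contact_force': array([-0.52771133,  0.56106452, -0.24460646])}
{'vertical_fov': 57.34246306459493, 'cx': 316.58558993148733, 'cy': 248.29876135121282, 'R': array([[ 0.00786139, -0.99918578, -0.03957251],
       [-0.99077089, -0.00242773, -0.13552542],
       [ 0.135319  ,  0.0402727 , -0.98998327]]), 't': array([0.00224138, 0.5691954 , 0.8893453 ])}
{'vertical_fov': 49.61016446906359, 'cx': 324.4707146632289, 'cy': 242.30447156182848, 'R': array([[ 0.95653389,  0.29159946,  0.00355963],
       [ 0.20545311, -0.6651849 , -0.71785658],
       [-0.20695878,  0.68738548, -0.69618192]]), 't': array([-0.5316864 , -0.07475965,  1.24495079])}
```

View pics/top0.png

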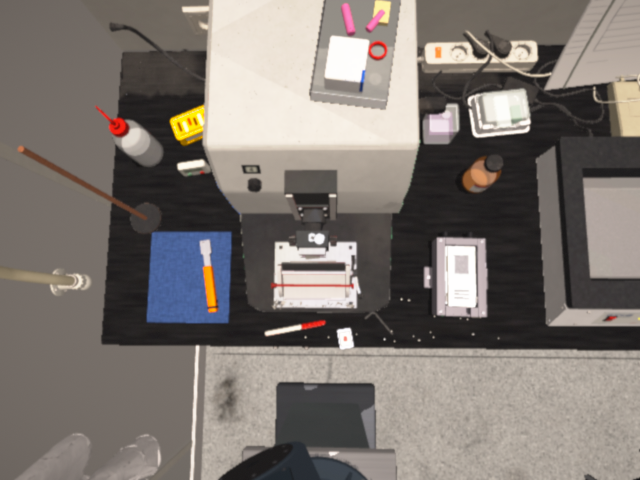

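View pics/side0.png

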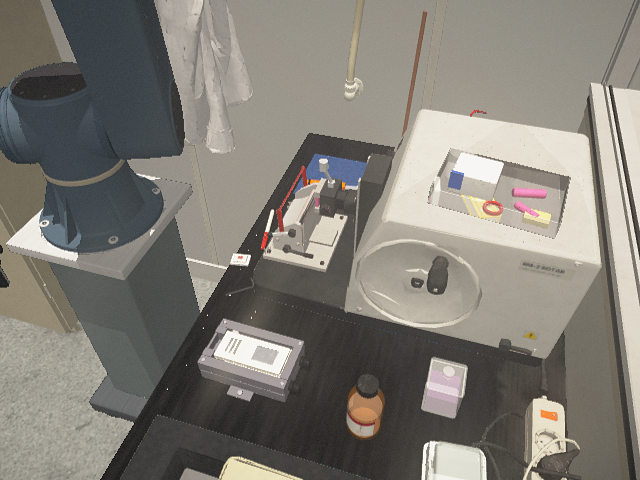

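The top view shows the mat at about (190,277) with the orange tool around (208,275), blade up. The box is at about (460,277) with its slot rim at row ~316. The microtome sits between them. Next I measure by colour and take an enlarged crop.

```bash
cat > h.py <<'E'
import numpy as np,cv2
from plant import manip
from scipy.spatial.transform import Rotation as Ro
def cam(n):
    c=manip.get_calibration(n); f=240/np.tan(np.radians(c['vertical_fov'])/2)
    return c,f
def pix(n,X):
    c,f=cam(n); p=np.asarray(X)@c['R'].T+c['t']; return np.c_[f*p[...,0]/p[...,2]+c['cx'],f*p[...,1]/p[...,2]+c['cy']]
def w(n,uv,z):
    c,f=cam(n); uv=np.atleast_2d(uv).astype(float)
    d=np.c_[(uv[:,0]-c['cx'])/f,(uv[:,1]-c['cy'])/f,np.ones(len(uv))]@c['R']; o=-c['R'].T@c['t']
    return o+d*((z-o[2])/d[:,2])[:,None]
E
python3 - <<'E'
from h import *
im=cv2.imread('pics/top0.png'); hsv=cv2.cvtColor(im,cv2.COLOR_BGR2HSV)
def comp(m,x0,y0,x1,y1):
    k=np.zeros_like(m);k[y0:y1,x0:x1]=m[y0:y1,x0:x1]
    n,l,s,c=cv2.connectedComponentsWithStats(k); i=1+np.argmax(s[1:,4]); v,u=np.where(l==i); return np.c_[u,v].astype(np.float32)
def rep(name,p,z):
    q=w('top',p,z)[:,:2].astype(np.float32); r=cv2.minAreaRect(q*1000); print(name,len(p),r,q.mean(0))
rep('mat',comp(cv2.inRange(hsv,(100,90,40),(125,255,255)),140,225,240,330),.003)
rep('handle',comp(cv2.inRange(hsv,(5,150,120),(22,255,255)),190,230,240,330),.023)
rep('cover',comp(cv2.inRange(hsv,(0,0,215),(180,40,255)),430,230,495,325),.048)
a=cv2.resize(im[225:330,140:240],None,fx=5,fy=5,interpolation=cv2.INTER_CUBIC)
b=cv2.resize(im[230:325,420:495],None,fx=5.5,fy=5.5,interpolation=cv2.INTER_CUBIC)
o=np.zeros((525,500+420,3),np.uint8);o[:a.shape[0],:500]=a;o[:b.shape[0],505:505+b.shape[1]]=b[:, :415]
o=cv2.resize(o,None,fx=.85,fy=.85)
cv2.imwrite('pics/crop1.png',o)
E
```

```text
mat 6749 ((511.03082275390625, 287.4585266113281), (202.890380859375, 183.47119140625), 0.00015177010209299624) [0.50983715 0.29226926]
handle 417 ((483.750244140625, 233.97308349609375), (98.29365539550781, 20.038936614990234), 9.623744010925293) [0.48413947 0.2341206 ]
cover 1671 ((511.45721435546875, -288.727294921875), (62.78315353393555, 125.88584899902344), 88.21971130371094) [ 0.5094597  -0.28923416]
```

View pics/crop1.png

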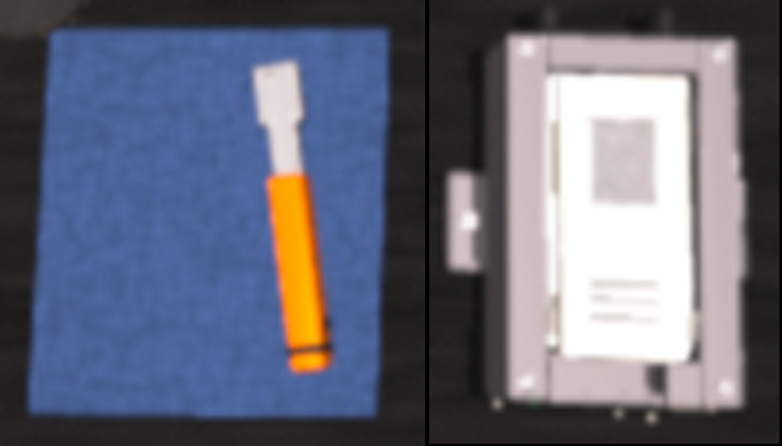

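The crop shows the tool's tip at about crop (277,65) and its handle end at (310,370). The box rim corners are at (507,37), (738,40), (744,408) and (507,402). I'll check the poses by projecting the models into both views.

```bash
python3 - <<'E'
from h import *
C=np.array([(507,37),(738,40),(744,408),(507,402)])/.85
uv=np.c_[(C[:,0]-505)/5.5+420-.4,C[:,1]/5.5+230-.4]
q=w('top',uv,.048); print(q[:,:2],q.mean(0))
f=(q[0]+q[1]-q[2]-q[3])[:2]; l=(q[0]+q[3]-q[1]-q[2])[:2]; print('yaw',np.degrees(np.arctan2(f[1],f[0])),np.degrees(np.arctan2(-l[0],l[1])))
T=np.array([(253,68),(300,62),(267,178),(310,175),(291,372),(331,368)])/.85/5+[140,225]-.4
print(w('top',T[:2],.013).mean(0),w('top',T[2:4],.023).mean(0),w('top',T[4:],.023).mean(0))
def draw(n,sc,x0,y0,x1,y1):
    im=cv2.resize(cv2.imread(f'pics/{n}0.png')[y0:y1,x0:x1],None,fx=sc,fy=sc,interpolation=cv2.INTER_CUBIC)
    def pl(P,xy,yaw,col):
        P=np.array(P,float)/1000; P=Ro.from_euler('z',yaw,degrees=True).apply(P)+[*xy,0]
        p=(pix(n,P)-[x0,y0]+.5)*sc; cv2.polylines(im,[np.int32(p)],True,col,1)
    B=(.5115,-.289)
    pl([(-80,-50,48),(80,-50,48),(80,50,48),(-80,50,48)],B,-1.8,(0,0,255))
    pl([(-62,-31,48),(62,-31,48),(62,31,48),(-62,31,48)],B,-1.8,(0,200,0))
    pl([(-80,-18,44.5),(-76,-18,44.5),(-76,18,44.5),(-80,18,44.5)],B,-1.8,(255,0,0))
    Tt=np.array([.484,.234])+.030*np.array([np.cos(np.radians(9.6)),np.sin(np.radians(9.6))])
    pl([(-80,-9,23),(20,-9,23),(20,9,23),(-80,9,23)],Tt,9.6,(255,0,0))
    pl([(48,-11,13),(78,-11,13),(78,11,13),(48,11,13)],Tt,9.6,(0,0,255))
    return im
a=draw('top',4,415,228,500,325);b=draw('side',4,190,310,310,410);c=draw('top',4,180,232,235,325)
o=np.zeros((400,1100,3),np.uint8)
x=0
for k in(a,b): o[:k.shape[0],x:x+k.shape[1]]=k; x+=k.shape[1]
o=o[:, :x]; 
o2=np.zeros((400,x+220,3),np.uint8);o2[:,:x]=o;o2[:372,x:]=c
cv2.imwrite('pics/ov.png',cv2.resize(o2,(800,int(400*800/o2.shape[1])),interpolation=cv2.INTER_AREA)); print(o2.shape)
E
```

```text
[[ 0.59114728 -0.24382779]
 [ 0.58995044 -0.34496394]
 [ 0.42901844 -0.34049773]
 [ 0.43071897 -0.23921779]] [ 0.51020878 -0.29212681  0.048     ]
yaw -1.6177790502358191 -0.8200708062171854
[0.59078139 0.25308743 0.013     ] [0.53187564 0.2414419  0.023     ] [0.43463429 0.22596553 0.023     ]
(400, 1040, 3)
```

View pics/ov.png

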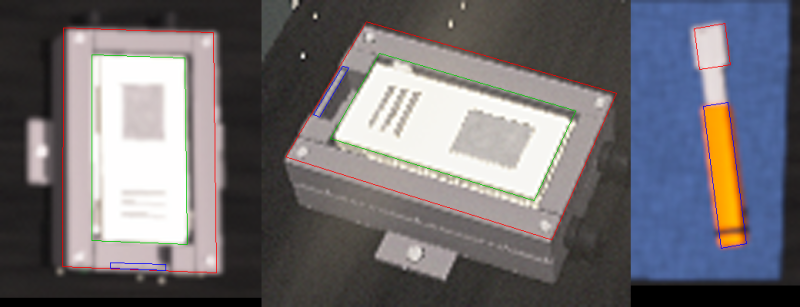

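The projected models match the box and the tool to within about 2 mm in both views. Now I work out the obstacle heights and the move numbers.

```bash
cat >> h.py <<'E'
def plan(p,Rt,p0=None,R0=None):
    """shares from current (measured) pose to target p,Rt (Rotation)"""
    s=manip.read_state(); q=s['eef_rot']; 
    if p0 is None: p0=s['tcp_pos']
    if R0 is None: R0=Ro.from_quat(np.r_[q[1:],q[0]])
    return np.r_[R0.inv().apply(np.array(p)-p0)/.4,(R0.inv()*Rt).as_rotvec()/np.pi].round(4)
def grot(yaw,dip=0):
    """gripper down, x along yaw; dip: blade (+x) nose down, degrees"""
    return Ro.from_euler('ZY',[yaw,dip],degrees=True)*Ro.from_quat([1,0,0,0])
np.set_printoptions(suppress=True,precision=4)
E
python3 - <<'E'
from h import *
b=w('top',[(243,213)],0)[0]; print('base corner',b)
for z in (.1,.2,.3,.4,.5):print(z,w('top',[(207,150)],z)[0,:2],w('top',[(418,150)],z)[0,:2])
print('shelf', [w('top',[(243,300),(392,300)],z)[:,:2].tolist() for z in(.0,.05,.1)])
# side: cryostat front-left-near top corner ~ (350,300)? microtome post top (323,160)
print('marker/cassette',w('top',[(345,340)],.012)[0],'post',w('top',[(316,238)],.2)[0])
print(plan([.36,-.1,.36],grot(9.7)), plan([.36,.1,.36],grot(9.7)))
E
```

```text
base corner [0.654  0.1726 0.    ]
0.1 [0.7644 0.23  ] [ 0.7614 -0.2005]
0.2 [0.727  0.1994] [ 0.7244 -0.1808]
0.3 [0.6896 0.1688] [ 0.6873 -0.1612]
0.4 [0.6522 0.1383] [ 0.6503 -0.1416]
0.5 [0.6148 0.1077] [ 0.6132 -0.122 ]
shelf [[[0.4601474443436748, 0.16666921741039137], [0.4624513781912442, -0.1567343113994682]], [[0.4592824167785649, 0.15628646782765562], [0.4614660616326089, -0.15023207749010808]], [[0.458417389213455, 0.14590371824491993], [0.46048074507397363, -0.14372984358074797]]]
marker/cassette [ 0.3776 -0.0553  0.012 ] post [ 0.5653 -0.0002  0.2   ]
[ 0.7116 -0.6444 -0.2754 -0.0003  0.      0.0842] [ 0.9217 -1.0981 -0.275  -0.0003  0.      0.0842]
```

Request:
{"name": "play_rows", "arguments": {"steps": [[0.71, -0.64, -0.275, 0, 0, 0.084, 0.45], [0.71, -0.64, -0.275, 0, 0, 0.084, 0.45], [0.71, -0.64, -0.275, 0, 0, 0.084, 0.45], [0.71, -0.64, -0.275, 0, 0, 0.084, 0.45], [0.71, -0.64, -0.275, 0, 0, 0.084, 0.45], [0.71, -0.64, -0.275, 0, 0, 0.084, 0.45], [0.71, -0.64, -0.275, 0, 0, 0.084, 0.45], [0.71, -0.64, -0.275, 0, 0, 0.084, 0.45], [0.71, -0.64, -0.275, 0, 0, 0.084, 0.45], [0.71, -0.64, -0.275, 0, 0, 0.084, 0.45]]}}

```text
time_s: 0.93
tcp_pos: [0.3608, -0.0991, 0.361]
eef_rot: [-0.0, 0.996, 0.086, 0.0]
contact_force: [0.0, -0.9, 0.3]
width: 0.446
grip_force: 0.0
```

```bash
python3 - <<'E'
from h import *
print(plan([.43,.238,.28],grot(9.7)), plan([.5038,.2378,.10],grot(9.7)), plan([.5038,.2378,.0245],grot(9.7)))
E
```

```text
[ 0.3138 -0.801   0.2028 -0.0001 -0.0003  0.0006] [ 0.4951 -0.769   0.653  -0.0001 -0.0003  0.0006] [ 0.4949 -0.769   0.8418 -0.0001 -0.0003  0.0006]
```

Request:
{"name": "play_rows", "arguments": {"steps": [[0.314, -0.801, 0.203, 0, 0, 0, 0.45], [0.314, -0.801, 0.203, 0, 0, 0, 0.45], [0.314, -0.801, 0.203, 0, 0, 0, 0.45], [0.314, -0.801, 0.203, 0, 0, 0, 0.45], [0.314, -0.801, 0.203, 0, 0, 0, 0.45], [0.314, -0.801, 0.203, 0, 0, 0, 0.45], [0.314, -0.801, 0.203, 0, 0, 0, 0.45], [0.314, -0.801, 0.203, 0, 0, 0, 0.45], [0.314, -0.801, 0.203, 0, 0, 0, 0.45], [0.495, -0.769, 0.653, 0, 0, 0, 0.45]]}}

```text
time_s: 1.77
tcp_pos: [0.461, 0.1038, 0.2572]
eef_rot: [-0.012, 0.995, 0.104, 0.002]
contact_force: [1.3, -0.1, 0.9]
width: 0.454
grip_force: 0.0
```

```bash
python3 - <<'E'
from h import *
print(plan([.5038,.2378,.10],grot(9.7)), plan([.5038,.2378,.0245],grot(9.7)))
E
```

```text
[ 0.1715 -0.2963  0.4012 -0.0076 -0.0017  0.0122] [ 0.1704 -0.2918  0.5899 -0.0076 -0.0017  0.0122]
```

Request:
{"name": "play_rows", "arguments": {"steps": [[0.08, -0.31, 0, 0, 0, 0.012, 0.45], [0.08, -0.31, 0, 0, 0, 0.012, 0.45], [0.08, -0.31, 0, 0, 0, 0.012, 0.45], [0.08, -0.31, 0, 0, 0, 0.012, 0.45], [0.08, -0.31, 0, 0, 0, 0.012, 0.45], [0.08, -0.31, 0, 0, 0, 0.012, 0.45], [0.08, -0.31, 0, 0, 0, 0.012, 0.45], [0.08, -0.31, 0, 0, 0, 0.012, 0.45], [0.08, -0.31, 0, 0, 0, 0.012, 0.45], [0.08, -0.31, 0, 0, 0, 0.012, 0.45]]}}

```text
time_s: 2.6
tcp_pos: [0.488, 0.13, 0.2567]
eef_rot: [-0.028, 0.993, 0.113, -0.004]
contact_force: [0.0, 0.2, 0.6]
width: 0.449
grip_force: 0.0
```

```bash
python3 - <<'E'
from h import *
print(plan([.5038,.2378,.08],grot(9.7)), plan([.5038,.2378,.0245],grot(9.7)),np.abs(manip.read_state()['joint_vel']).max())
E
```

```text
[ 0.1002 -0.2278  0.4554 -0.0183  0.0012  0.0185] [ 0.1005 -0.2198  0.5939 -0.0183  0.0012  0.0185] 0.007140189716766221
```

```bash
python3 - <<'E'
from h import *
s=manip.read_state(); print(s['q'],s['joint_torque'],s['tcp_pos'],s['contact_force'])
cv2.imwrite('pics/top1.png',np.hstack([manip.read_camera('top')[100:400,80:480],manip.read_camera('side')[0:300,0:400]]))
E
```

```text
[ 0.2265  0.2237 -0.0051  1.3441  0.0576  3.1406] [  0.0255 -69.6549  48.8103   0.0276   0.287   -0.    ] [0.488  0.13   0.2567] [0.0284 0.2406 0.5697]
```

View pics/top1.png

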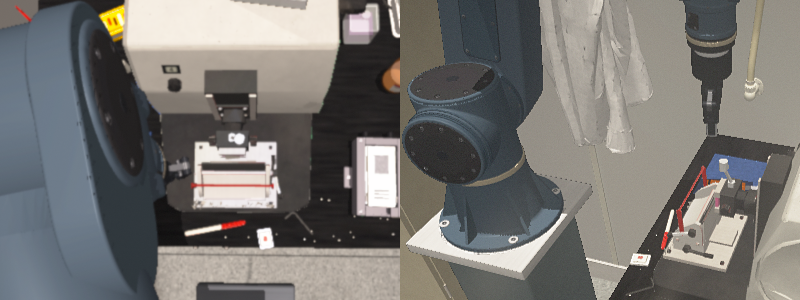

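The last joint is at its limit (3.14), so I'll take the equivalent grasp, half a turn the other way.

Request:
{"name": "play_rows", "arguments": {"steps": [[0.0, -0.23, 0, 0, 0, -0.39, 0.45], [0.0, -0.23, 0, 0, 0, -0.39, 0.45], [0.0, -0.23, 0, 0, 0, -0.39, 0.45], [0.0, -0.23, 0, 0, 0, -0.39, 0.45], [0.0, -0.23, 0, 0, 0, -0.39, 0.45], [0.0, -0.23, 0, 0, 0, -0.39, 0.45], [0.0, -0.23, 0, 0, 0, -0.39, 0.45], [0.0, -0.23, 0, 0, 0, -0.39, 0.45], [0.0, -0.23, 0, 0, 0, -0.39, 0.45], [0.0, -0.23, 0, 0, 0, -0.39, 0.45]]}}

```text
time_s: 3.53
tcp_pos: [0.4673, 0.2195, 0.2619]
eef_rot: [-0.026, 0.745, 0.666, 0.013]
contact_force: [0.3, 0.2, 0.3]
width: 0.451
grip_force: 0.0
```

```bash
cat >> h.py <<'E'
def g2(yaw,dip=0): return grot(yaw,dip)*Ro.from_euler('z',180,degrees=True)
E
python3 - <<'E'
from h import *
print(manip.read_state()['q']);print(plan([.5038,.2378,.20],g2(9.7)))
E
```

```text
[0.4063 0.2374 0.0254 1.3507 0.0571 2.0888]
[ 0.0473  0.0889  0.1556  0.0111 -0.0182 -0.5892]
```

Request:
{"name": "play_rows", "arguments": {"steps": [[0.047, 0.089, 0.155, 0.011, -0.018, -0.589, 0.45], [0.047, 0.089, 0.155, 0.011, -0.018, -0.589, 0.45], [0.047, 0.089, 0.155, 0.011, -0.018, -0.589, 0.45], [0.047, 0.089, 0.155, 0.011, -0.018, -0.589, 0.45], [0.047, 0.089, 0.155, 0.011, -0.018, -0.589, 0.45], [0.047, 0.089, 0.155, 0.011, -0.018, -0.589, 0.45], [0.047, 0.089, 0.155, 0.011, -0.018, -0.589, 0.45], [0.047, 0.089, 0.155, 0.011, -0.018, -0.589, 0.45], [0.047, 0.089, 0.155, 0.011, -0.018, -0.589, 0.45], [0.047, 0.089, 0.155, 0.011, -0.018, -0.589, 0.45]]}}

```text
time_s: 4.37
tcp_pos: [0.504, 0.2374, 0.2002]
eef_rot: [-0.01, 0.215, 0.977, 0.005]
contact_force: [-0.1, -0.6, -0.3]
width: 0.45
grip_force: 0.0
```

```bash
python3 - <<'E'
from h import *
print(manip.read_state()['q']);print(plan([.5038,.2378,.08],g2(9.7)))
E
```

```text
[0.4299 0.3524 0.0266 1.2549 0.0194 0.8628]
[-0.0055 -0.0008  0.3003  0.0036 -0.006  -0.1917]
```

Request:
{"name": "play_rows", "arguments": {"steps": [[-0.005, -0.001, 0.3, 0.004, -0.006, -0.192, 0.45], [-0.005, -0.001, 0.3, 0.004, -0.006, -0.192, 0.45], [-0.005, -0.001, 0.3, 0.004, -0.006, -0.192, 0.45], [-0.005, -0.001, 0.3, 0.004, -0.006, -0.192, 0.45], [-0.005, -0.001, 0.3, 0.004, -0.006, -0.192, 0.45], [-0.005, -0.001, 0.3, 0.004, -0.006, -0.192, 0.45], [-0.005, -0.001, 0.3, 0.004, -0.006, -0.192, 0.45], [-0.005, -0.001, 0.3, 0.004, -0.006, -0.192, 0.45], [-0.005, -0.001, 0.3, 0.004, -0.006, -0.192, 0.45], [-0.005, -0.001, 0.3, 0.004, -0.006, -0.192, 0.45]]}}

```text
time_s: 5.2
tcp_pos: [0.5038, 0.238, 0.0805]
eef_rot: [0.0, -0.081, 0.997, -0.0]
contact_force: [0.2, 0.2, 0.7]
width: 0.451
grip_force: 0.0
```

```bash
python3 - <<'E'
from h import *
print(plan([.5038,.2378,.0245],g2(9.7)))
E
```

```text
[ 0.0002 -0.0003  0.14   -0.0002  0.0001 -0.0022]
```

Request:
{"name": "play_rows", "arguments": {"steps": [[0, 0, 0.07, 0, 0, 0, 0.45], [0, 0, 0.1, 0, 0, 0, 0.45], [0, 0, 0.14, 0, 0, 0, 0.45], [0, 0, 0.14, 0, 0, 0, 0.45], [0, 0, 0.14, 0, 0, 0, 0.15], [0, 0, 0.14, 0, 0, 0, 0], [0, 0, 0.14, 0, 0, 0, 0], [0, 0, 0.14, 0, 0, 0, 0], [0, 0, 0.14, 0, 0, 0, 0], [0, 0, 0.14, 0, 0, 0, 0]], "grip_force": 110}}

```text
time_s: 6.03
tcp_pos: [0.5043, 0.2382, 0.0253]
eef_rot: [0.001, -0.082, 0.997, -0.0]
contact_force: [-1.4, -0.7, 6.6]
width: 0.178
grip_force: 108.4
```

```bash
python3 - <<'E'
from h import *
print(plan([.47,.238,.20],g2(9.7)))
print(plan([.37,.22,.30],g2(5)))
E
```

```text
[ 0.084   0.0134 -0.4368 -0.0001  0.0004 -0.0017]
[ 0.3377  0.0097 -0.6871 -0.0001  0.0004  0.0244]
```

Request:
{"name": "play_rows", "arguments": {"steps": [[0, 0, -0.1, 0, 0, 0, 0], [0, 0, -0.2, 0, 0, 0, 0], [0.02, 0, -0.3, 0, 0, 0, 0], [0.08, 0, -0.4, 0, 0, 0, 0], [0.14, 0, -0.5, 0, 0, 0, 0], [0.2, 0, -0.6, 0, 0, 0, 0], [0.26, 0.01, -0.68, 0, 0, 0.02, 0], [0.32, 0.01, -0.69, 0, 0, 0.025, 0], [0.338, 0.01, -0.69, 0, 0, 0.025, 0], [0.338, 0.01, -0.69, 0, 0, 0.025, 0]]}}

```text
time_s: 6.87
tcp_pos: [0.3686, 0.22, 0.302]
eef_rot: [0.001, -0.043, 0.999, 0.0]
contact_force: [0.6, -0.6, -1.5]
width: 0.178
grip_force: 107.8
```

```bash
python3 - <<'E'
from h import *
s=manip.read_state(); print(s['q'])
print(plan([.36,-.10,.30],g2(-1.6)))
E
```

```text
[ 0.5386  0.0611 -0.0809  1.426  -0.0007  0.4521]
[ 0.0907 -0.7953  0.0043  0.0002  0.0009  0.0364]
```

Request:
{"name": "play_rows", "arguments": {"steps": [[0.09, -0.795, 0, 0, 0, 0.036, 0], [0.09, -0.795, 0, 0, 0, 0.036, 0], [0.09, -0.795, 0, 0, 0, 0.036, 0], [0.09, -0.795, 0, 0, 0, 0.036, 0], [0.09, -0.795, 0, 0, 0, 0.036, 0], [0.09, -0.795, 0, 0, 0, 0.036, 0], [0.09, -0.795, 0, 0, 0, 0.036, 0], [0.09, -0.795, 0, 0, 0, 0.036, 0], [0.09, -0.795, 0, 0, 0, 0.036, 0], [0.09, -0.795, 0, 0, 0, 0.036, 0]]}}

```text
time_s: 7.7
tcp_pos: [0.361, -0.1017, 0.2999]
eef_rot: [-0.001, 0.016, 1.0, -0.0]
contact_force: [0.8, -0.2, -0.7]
width: 0.181
grip_force: 108.0
```

```bash
python3 - <<'E'
from h import *
s=manip.read_state(); print(s['q'])
print(plan([.37,-.29,.22],g2(-1.6,38)))
E
```

```text
[-0.2738 -0.0473 -0.1955  1.4237 -0.0011 -0.2421]
[-0.0377 -0.4696  0.2     0.0002  0.2107 -0.0012]
```

Request:
{"name": "play_rows", "arguments": {"steps": [[-0.038, -0.47, 0.2, 0, 0.211, 0, 0], [-0.038, -0.47, 0.2, 0, 0.211, 0, 0], [-0.038, -0.47, 0.2, 0, 0.211, 0, 0], [-0.038, -0.47, 0.2, 0, 0.211, 0, 0], [-0.038, -0.47, 0.2, 0, 0.211, 0, 0], [-0.038, -0.47, 0.2, 0, 0.211, 0, 0], [-0.038, -0.47, 0.2, 0, 0.211, 0, 0], [-0.038, -0.47, 0.2, 0, 0.211, 0, 0], [-0.038, -0.47, 0.2, 0, 0.211, 0, 0], [-0.038, -0.47, 0.2, 0, 0.211, 0, 0]]}}

```text
time_s: 8.53
tcp_pos: [0.3717, -0.2875, 0.221]
eef_rot: [-0.324, 0.013, 0.946, 0.004]
contact_force: [-0.7, -0.2, -0.0]
width: 0.18
grip_force: 108.1
```

```bash
cat >> h.py <<'E'
# tool in gripper: blade tip offset from TCP in g2-undone frame (x fwd along blade, y, z up from handle)
XG=-.0094; ZG=.0223   # TCP in pry_tool frame (x, z)
def tip_rot(s):
    q=s['eef_rot']; R=Ro.from_quat(np.r_[q[1:],q[0]]); return R*Ro.from_euler('z',180,degrees=True)*Ro.from_quat([1,0,0,0])
def toolw(s,P):
    return s['tcp_pos']+tip_rot(s).apply(np.array(P)-[XG,0,ZG])
BOX=np.array([.511,-.2905,0]); BR=Ro.from_euler('z',-1.6,degrees=True)
def tcp_for(tipbox,dip,yaw=-1.6):
    """TCP world for tip at box-frame point"""
    R=Ro.from_euler('ZY',[yaw,dip],degrees=True)
    return BOX+BR.apply(tipbox)-R.apply(np.array([.078-XG,0,.010-ZG]))
E
python3 - <<'E'
from h import *
s=manip.read_state(); print(s['tcp_pos'],s['eef_rot'],s['q'],toolw(s,[.078,0,.01]))
n='';out=[]
for n,(x0,y0,x1,y1) in {'top':(400,200,500,360),'side':(130,140,330,400)}.items():
    im=manip.read_camera(n); cv2.imwrite(f'pics/{n}2.png',im)
    sc=3 if n=='top' else 2.2
    k=cv2.resize(im[y0:y1,x0:x1],None,fx=sc,fy=sc,interpolation=cv2.INTER_CUBIC)
    for P in([(.078,-.011,.01),(.078,.011,.01),(.048,.011,.01),(.048,-.011,.01)],[(-.08,-.009,.02),(.02,-.009,.02),(.02,.009,.02),(-.08,.009,.02)]):
        p=(pix(n,np.array([toolw(s,a) for a in P]))-[x0,y0]+.5)*sc; cv2.polylines(k,[np.int32(p)],True,(0,0,255),1)
    out.append(k)
h=max(k.shape[0] for k in out); o=np.hstack([cv2.copyMakeBorder(k,0,h-k.shape[0],0,0,0) for k in out]); cv2.imwrite('pics/ov2.png',o);print(o.shape)
E
```

```text
[ 0.3717 -0.2875  0.221 ] [-0.3243  0.0126  0.9459  0.0036] [-0.4851  0.6923  0.4056  1.8922 -0.2763 -0.3712] [ 0.4332 -0.2892  0.1576]
(572, 740, 3)
```

View pics/ov2.png

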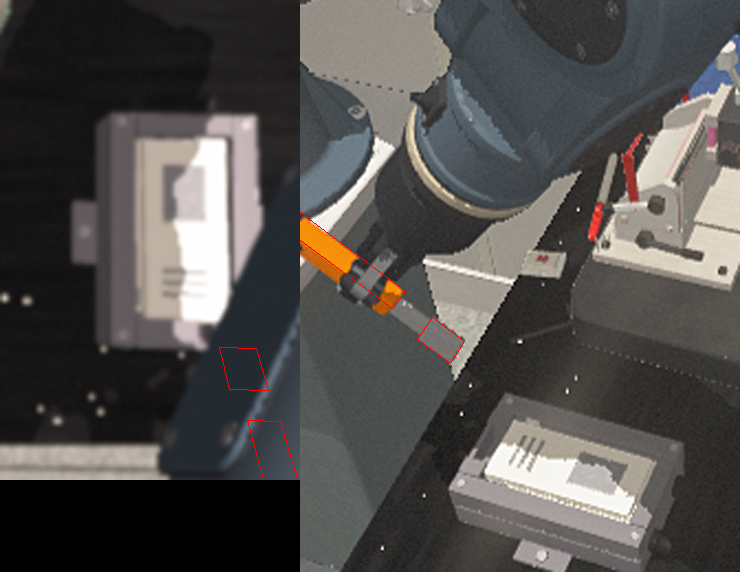

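The red model overlay matches the held tool in the side view, with the tip near (450,345), so the grasp is as planned. Next comes the pre-insert pose.

```bash
python3 - <<'E'
from h import *
p=tcp_for([-.0885,0,.0585],38); print(p, plan(p,g2(-1.6,38)))
p=tcp_for([-.0885,0,.0785],38); print(p, plan(p,g2(-1.6,38)))
E
```

```text
[ 0.3613 -0.2863  0.122 ] [-0.1336  0.0033  0.214  -0.0009  0.0014 -0.0001]
[ 0.3613 -0.2863  0.142 ] [-0.103   0.0032  0.1745 -0.0009  0.0014 -0.0001]
```

Request:
{"name": "play_rows", "arguments": {"steps": [[-0.02, 0, 0.05, 0, 0, 0, 0], [-0.05, 0.003, 0.1, 0, 0.001, 0, 0], [-0.08, 0.003, 0.14, 0, 0.001, 0, 0], [-0.1, 0.003, 0.17, 0, 0.001, 0, 0], [-0.12, 0.003, 0.2, 0, 0.001, 0, 0], [-0.134, 0.003, 0.214, -0.001, 0.001, 0, 0], [-0.134, 0.003, 0.214, -0.001, 0.001, 0, 0], [-0.134, 0.003, 0.214, -0.001, 0.001, 0, 0], [-0.134, 0.003, 0.214, -0.001, 0.001, 0, 0], [-0.134, 0.003, 0.214, -0.001, 0.001, 0, 0]]}}

```text
time_s: 9.47
tcp_pos: [0.3609, -0.2871, 0.1213]
eef_rot: [-0.326, 0.014, 0.945, 0.005]
contact_force: [-0.4, -0.7, -0.8]
width: 0.178
grip_force: 108.1
```

```bash
python3 - <<'E'
from h import *
s=manip.read_state(); print(s['q'],BR.inv().apply(toolw(s,[.078,0,.01])-BOX))
p=tcp_for([-.053,0,.0308],38); print(p, plan(p,g2(-1.6,38)))
n='side'; im=manip.read_camera(n); x0,y0,x1,y1=150,240,310,400
k=cv2.resize(im[y0:y1,x0:x1],None,fx=3.7,fy=3.7,interpolation=cv2.INTER_CUBIC)
def pl(P,col):
    p=(pix(n,np.array(P))-[x0,y0]+.5)*3.7; cv2.polylines(k,[np.int32(p)],True,col,1)
pl([toolw(s,a) for a in [(.078,-.011,.01),(.078,.011,.01),(.048,.011,.01),(.048,-.011,.01)]],(0,0,255))
pl(BOX+BR.apply(np.array([(-80,-50,48),(80,-50,48),(80,50,48),(-80,50,48)])/1000),(0,255,0))
pl(BOX+BR.apply(np.array([(-80,-18,44.5),(-76,-18,44.5),(-76,18,44.5),(-80,18,44.5)])/1000),(255,0,0))
cv2.imwrite('pics/ov3.png',k)
E
```

```text
[-0.4936  0.7284  0.2109  1.6646 -0.2792 -0.3758] [-0.0889 -0.0009  0.0577]
[ 0.3967 -0.2873  0.0943] [-0.112   0.0021 -0.0021  0.0005 -0.0004 -0.0002]
```

View pics/ov3.png

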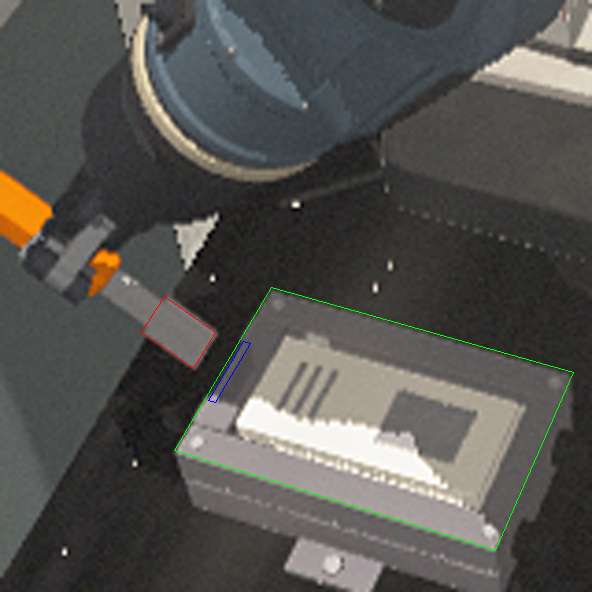

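The blade is lined up with the slot: tip at about (205,350), slot at (230,372), and the box outline fits. I'll insert along the blade axis.

Request:
{"name": "play_rows", "arguments": {"steps": [[-0.012, 0.002, -0.002, 0, 0, 0, 0], [-0.025, 0.002, -0.002, 0, 0, 0, 0], [-0.037, 0.002, -0.002, 0, 0, 0, 0], [-0.05, 0.002, -0.002, 0, 0, 0, 0], [-0.06, 0.002, -0.002, 0, 0, 0, 0], [-0.07, 0.002, -0.002, 0, 0, 0, 0], [-0.08, 0.002, -0.002, 0, 0, 0, 0], [-0.088, 0.002, -0.002, 0, 0, 0, 0], [-0.088, 0.002, -0.002, 0, 0, 0, 0], [-0.088, 0.002, -0.002, 0, 0, 0, 0]]}}

```text
time_s: 10.35
tcp_pos: [0.3887, -0.287, 0.0991]
eef_rot: [-0.327, 0.014, 0.945, 0.006]
contact_force: [-0.4, -0.6, -1.0]
width: 0.179
grip_force: 108.1
```

```bash
python3 - <<'E'
from h import *
s=manip.read_state(); print(s['contact_force'],BR.inv().apply(toolw(s,[.078,0,.01])-BOX))
p=tcp_for([-.053,0,.0308],38); print(p, plan(p,g2(-1.6,38)))
E
```

```text
[-0.4277 -0.583  -1.0351] [-0.0612  0.0001  0.0354]
[ 0.3967 -0.2873  0.0943] [-0.0232 -0.0003 -0.0031  0.0007 -0.001  -0.0001]
```

Request:
{"name": "play_rows", "arguments": {"steps": [[-0.006, 0, -0.003, 0, 0, 0, 0], [-0.012, 0, -0.003, 0, 0, 0, 0], [-0.018, 0, -0.003, 0, 0, 0, 0], [-0.023, 0, -0.003, 0, 0, 0, 0], [-0.023, 0, -0.003, 0, 0, 0, 0], [-0.023, 0, -0.003, 0, 0, 0, 0], [-0.023, 0, -0.003, 0, 0, 0, 0], [-0.023, 0, -0.003, 0, 0, 0, 0], [-0.023, 0, -0.003, 0, 0, 0, 0], [-0.023, 0, -0.003, 0, 0, 0, 0]]}}

```text
time_s: 11.18
tcp_pos: [0.3966, -0.2872, 0.0945]
eef_rot: [-0.327, 0.014, 0.945, 0.005]
contact_force: [0.6, 0.2, -0.5]
width: 0.179
grip_force: 108.1
```

```bash
python3 - <<'E'
from h import *
s=manip.read_state(); print(s['contact_force'],BR.inv().apply(toolw(s,[.078,0,.01])-BOX))
for t,d in(([-.053,0,.038],32),([-.052,0,.044],26),([-.052,0,.050],22),([-.052,0,.0555],20)):
    print(plan(tcp_for(t,d),g2(-1.6,d)))
E
```

```text
[ 0.5616  0.2452 -0.5221] [-0.0533  0.0001  0.0308]
[ 0.0125 -0.0002  0.009   0.0007 -0.0343 -0.0002]
[ 0.0194 -0.0003  0.0188  0.0007 -0.0676 -0.0002]
[ 0.027  -0.0003  0.0223  0.0006 -0.0898 -0.0002]
[ 0.0343 -0.0003  0.0191  0.0006 -0.101  -0.0002]
```

Request:
{"name": "play_rows", "arguments": {"steps": [[0.004, 0, 0.003, 0, -0.011, 0, 0], [0.008, 0, 0.006, 0, -0.023, 0, 0], [0.0125, 0, 0.009, 0, -0.034, 0, 0], [0.014, 0, 0.011, 0, -0.042, 0, 0], [0.016, 0, 0.014, 0, -0.05, 0, 0], [0.018, 0, 0.017, 0, -0.06, 0, 0], [0.0195, 0, 0.019, 0, -0.068, 0, 0], [0.0195, 0, 0.019, 0, -0.068, 0, 0], [0.0195, 0, 0.019, 0, -0.068, 0, 0], [0.0195, 0, 0.019, 0, -0.068, 0, 0]]}}

```text
time_s: 12.02
tcp_pos: [0.3859, -0.2869, 0.0933]
eef_rot: [-0.225, 0.014, 0.974, 0.004]
contact_force: [0.4, 0.2, -0.3]
width: 0.181
grip_force: 108.3
```

```bash
python3 - <<'E'
from h import *
s=manip.read_state(); print(s['contact_force'],s['torque'],BR.inv().apply(toolw(s,[.078,0,.01])-BOX))
for t,d in(([-.052,0,.050],22),([-.052,0,.052],22)):
    print(plan(tcp_for(t,d),g2(-1.6,d)))
k=manip.read_camera('side')[240:400,150:310]; cv2.imwrite('pics/pry.png',cv2.resize(k,None,fx=3.7,fy=3.7,interpolation=cv2.INTER_CUBIC))
E
```

```text
[ 0.384   0.229  -0.3286] [-0.0659 -0.4646 -0.0312] [-0.052   0.0001  0.044 ]
[ 0.0082 -0.0004  0.0017  0.0006 -0.0221 -0.0003]
[ 0.0104 -0.0004 -0.0028  0.0006 -0.0221 -0.0003]
```

View pics/pry.png

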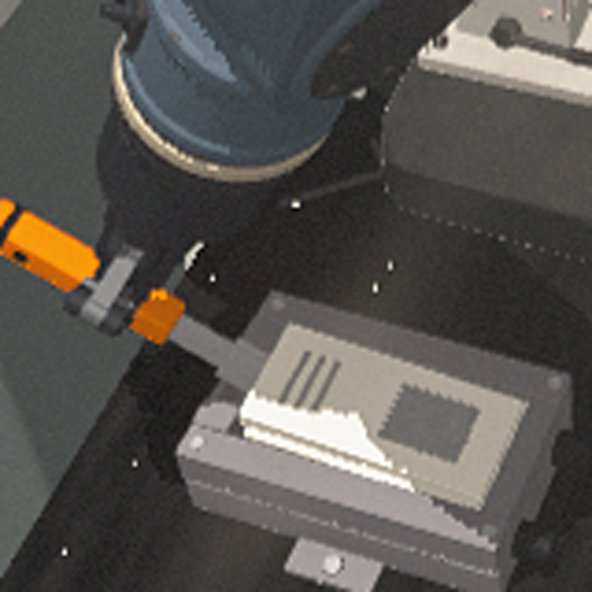

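The picture shows the slot end of the cover lifted by the blade, with its edge near (245,400). I'll raise it a few mm more to be sure of both catches.

Request:
{"name": "play_rows", "arguments": {"steps": [[0.003, 0, 0.001, 0, -0.007, 0, 0], [0.005, 0, 0.001, 0, -0.014, 0, 0], [0.008, 0, 0.001, 0, -0.022, 0, 0], [0.0095, 0, -0.001, 0, -0.022, 0, 0], [0.0095, 0, -0.001, 0, -0.022, 0, 0], [0.0095, 0, -0.001, 0, -0.022, 0, 0], [0.0095, 0, -0.001, 0, -0.022, 0, 0], [0.0095, 0, -0.001, 0, -0.022, 0, 0], [0.0095, 0, -0.001, 0, -0.022, 0, 0], [0.0095, 0, -0.001, 0, -0.022, 0, 0]]}}

```text
time_s: 12.9
tcp_pos: [0.3827, -0.2867, 0.0951]
eef_rot: [-0.191, 0.014, 0.982, 0.004]
contact_force: [-1.7, 0.7, -0.5]
width: 0.176
grip_force: 113.3
```

```bash
python3 - <<'E'
from h import *
s=manip.read_state(); print(s['contact_force'],BR.inv().apply(toolw(s,[.078,0,.01])-BOX))
c,sn=np.cos(np.radians(22)),np.sin(np.radians(22))
# lower 7.5 mm, then withdraw 45 mm along the blade, then up
for t in([-.052,0,.0435],[-.052-.045*c,0,.0435+.045*sn],[-.052-.055*c,0,.14]): print(plan(tcp_for(t,22),g2(-1.6,22)))
E
```

```text
[-1.6724  0.6872 -0.5456] [-0.052   0.0002  0.051 ]
[-0.007  -0.0005  0.0174  0.0006  0.     -0.0002]
[ 0.1055 -0.0006  0.0174  0.0006  0.     -0.0002]
[ 0.2016 -0.0003 -0.1585  0.0006  0.     -0.0002]
```

Request:
{"name": "play_rows", "arguments": {"steps": [[-0.003, 0, 0.007, 0, 0, 0, 0], [-0.006, 0, 0.014, 0, 0, 0, 0], [-0.007, 0, 0.0174, 0, 0, 0, 0], [-0.007, 0, 0.0174, 0, 0, 0, 0], [0.01, 0, 0.0174, 0, 0, 0, 0], [0.03, 0, 0.0174, 0, 0, 0, 0], [0.05, 0, 0.0174, 0, 0, 0, 0], [0.07, 0, 0.0174, 0, 0, 0, 0], [0.09, 0, 0.0174, 0, 0, 0, 0], [0.105, 0, 0.0174, 0, 0, 0, 0]]}}

```text
time_s: 13.73
tcp_pos: [0.3401, -0.2856, 0.1052]
eef_rot: [-0.19, 0.015, 0.982, 0.003]
contact_force: [0.1, 0.8, -1.5]
width: 0.177
grip_force: 113.2
```

```bash
python3 - <<'E'
from h import *
s=manip.read_state(); print(s['contact_force'],BR.inv().apply(toolw(s,[.078,0,.01])-BOX))
print(plan([.345,-.27,.30],g2(-1.6,0)),plan([.36,-.1,.30],g2(-1.6,0)))
im=manip.read_camera('side')
k=im[240:400,150:310]; cv2.imwrite('pics/free.png',cv2.resize(k,None,fx=3.7,fy=3.7,interpolation=cv2.INTER_CUBIC))
E
```

```text
[ 0.1117  0.7787 -1.5272] [-0.0946  0.      0.0611]
[ 0.1717  0.04   -0.4559  0.0005 -0.122  -0.0005] [ 0.1485  0.4659 -0.4647  0.0005 -0.122  -0.0005]
```

View pics/free.png

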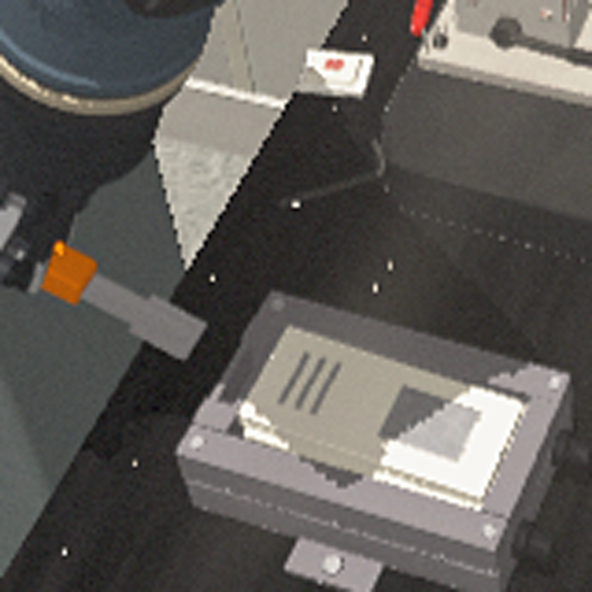

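The cover's slot end stays proud with the blade out. The edge at (250,415) sits above the rim. Now I bring the tool back to the mat.

Request:
{"name": "play_rows", "arguments": {"steps": [[0.05, 0, -0.1, 0, -0.03, 0, 0], [0.09, 0, -0.2, 0, -0.06, 0, 0], [0.13, 0.01, -0.3, 0, -0.09, 0, 0], [0.15, 0.03, -0.4, 0, -0.122, 0, 0], [0.15, 0.1, -0.465, 0, -0.122, 0, 0], [0.15, 0.2, -0.465, 0, -0.122, 0, 0], [0.15, 0.3, -0.465, 0, -0.122, 0, 0], [0.15, 0.4, -0.465, 0, -0.122, 0, 0], [0.15, 0.466, -0.465, 0, -0.122, 0, 0], [0.15, 0.466, -0.465, 0, -0.122, 0, 0]]}}

```text
time_s: 14.62
tcp_pos: [0.3601, -0.0964, 0.3002]
eef_rot: [0.0, 0.013, 1.0, 0.001]
contact_force: [-1.4, -0.4, -0.9]
width: 0.181
grip_force: 113.3
```

```bash
python3 - <<'E'
from h import *
print(plan([.37,.225,.30],g2(5)))
E
```

```text
[-0.0039  0.8039  0.0023  0.0007  0.0003 -0.036 ]
```

Request:
{"name": "play_rows", "arguments": {"steps": [[-0.004, 0.804, 0, 0, 0, -0.036, 0], [-0.004, 0.804, 0, 0, 0, -0.036, 0], [-0.004, 0.804, 0, 0, 0, -0.036, 0], [-0.004, 0.804, 0, 0, 0, -0.036, 0], [-0.004, 0.804, 0, 0, 0, -0.036, 0], [-0.004, 0.804, 0, 0, 0, -0.036, 0], [-0.004, 0.804, 0, 0, 0, -0.036, 0], [-0.004, 0.804, 0, 0, 0, -0.036, 0], [-0.004, 0.804, 0, 0, 0, -0.036, 0], [-0.004, 0.804, 0, 0, 0, -0.036, 0]]}}

```text
time_s: 15.45
tcp_pos: [0.3714, 0.2224, 0.2998]
eef_rot: [-0.0, -0.043, 0.999, 0.0]
contact_force: [-0.0, -1.2, -1.2]
width: 0.175
grip_force: 113.3
```

```bash
python3 - <<'E'
from h import *
print(plan([.50,.233,.15],g2(2)),plan([.50,.233,.045],g2(2)),plan([.50,.233,.0265],g2(2)))
E
```

```text
[-0.3228 -0.0019  0.3744  0.0003 -0.0002  0.0164] [-0.323  -0.0021  0.6369  0.0003 -0.0002  0.0164] [-0.323  -0.0021  0.6831  0.0003 -0.0002  0.0164]
```

Request:
{"name": "play_rows", "arguments": {"steps": [[-0.1, 0, 0.1, 0, 0, 0.016, 0], [-0.2, 0, 0.2, 0, 0, 0.016, 0], [-0.28, 0, 0.3, 0, 0, 0.016, 0], [-0.323, -0.002, 0.37, 0, 0, 0.016, 0], [-0.323, -0.002, 0.46, 0, 0, 0.016, 0], [-0.323, -0.002, 0.54, 0, 0, 0.016, 0], [-0.323, -0.002, 0.6, 0, 0, 0.016, 0], [-0.323, -0.002, 0.637, 0, 0, 0.016, 0], [-0.323, -0.002, 0.637, 0, 0, 0.016, 0], [-0.323, -0.002, 0.637, 0, 0, 0.016, 0]]}}

```text
time_s: 16.28
tcp_pos: [0.5003, 0.2304, 0.0456]
eef_rot: [-0.001, -0.016, 1.0, 0.0]
contact_force: [0.4, 0.5, 0.3]
width: 0.182
grip_force: 113.2
```

```bash
python3 - <<'E'
from h import *
s=manip.read_state();print(toolw(s,[-.08,0,0])[2],toolw(s,[.02,0,0])[2]);print(plan([.50,.233,.0265],g2(2)))
E
```

```text
0.023414226271664344 0.023306739180993415
[ 0.0006  0.0064  0.0479  0.0003 -0.0003 -0.0009]
```

Request:
{"name": "play_rows", "arguments": {"steps": [[0, 0.003, 0.02, 0, 0, 0, 0], [0, 0.006, 0.035, 0, 0, 0, 0], [0, 0.006, 0.045, 0, 0, 0, 0], [0, 0.006, 0.05, 0, 0, 0, 0], [0, 0.006, 0.05, 0, 0, 0, 0], [0, 0.006, 0.05, 0, 0, 0, 0.45], [0, 0.006, 0.05, 0, 0, 0, 0.45], [0, 0.006, 0.05, 0, 0, 0, 0.45], [0, 0.006, 0.02, 0, 0, 0, 0.45], [0, 0.006, -0.08, 0, 0, 0, 0.45]], "grip_force": 30}}

```text
time_s: 17.12
tcp_pos: [0.4974, 0.2329, 0.0735]
eef_rot: [-0.004, -0.017, 1.0, -0.001]
contact_force: [-0.7, -0.7, 0.3]
width: 0.447
grip_force: 0.0
```

```bash
python3 - <<'E'
from h import *
print(plan([.40,.23,.30],g2(2)))
E
```

```text
[ 0.2477  0.     -0.5643 -0.0005 -0.0024 -0.0005]
```

Request:
{"name": "play_rows", "arguments": {"steps": [[0, 0, -0.1, 0, 0, 0, 0.45], [0, 0, -0.2, 0, 0, 0, 0.45], [0.06, 0, -0.3, 0, -0.002, 0, 0.6], [0.12, 0, -0.4, 0, -0.002, 0, 0.8], [0.18, 0, -0.5, 0, -0.002, 0, 1], [0.25, 0, -0.56, 0, -0.002, 0, 1], [0.31, 0, -0.56, 0, -0.002, 0, 1], [0.31, -0.1, -0.56, 0, -0.002, 0, 1], [0.31, -0.2, -0.56, 0, -0.002, 0, 1], [0.31, -0.3, -0.56, 0, -0.002, 0, 1]]}}

```text
time_s: 17.95
tcp_pos: [0.3796, 0.1093, 0.3018]
eef_rot: [0.004, -0.019, 1.0, 0.001]
contact_force: [1.7, 0.1, 0.3]
width: 1.003
grip_force: 0.0
```

```bash
python3 - <<'E'
from h import *
im=manip.read_camera('top'); hsv=cv2.cvtColor(im,cv2.COLOR_BGR2HSV)
m=cv2.inRange(hsv,(5,150,120),(22,255,255)); m[:225]=0;m[330:]=0;m[:,:140]=0;m[:,245:]=0
v,u=np.where(m>0); print(len(u)); q=w('top',np.c_[u,v],.023)[:,:2].astype(np.float32)*1000; print(cv2.minAreaRect(q))
print(plan([.36,-.2,.30],g2(-1.6)))
E
```

```text
412
((479.82861328125, 232.67723083496094), (96.66626739501953, 19.401641845703125), 2.2667784690856934)
[ 0.0736 -0.7557  0.0046 -0.0002  0.0024  0.0189]
```

The tool lies flat on the mat at (0.51, 0.234) and has been released. Now to the cover.

Request:
{"name": "play_rows", "arguments": {"steps": [[0.074, -0.756, 0, 0, 0.002, 0.019, 0.8], [0.074, -0.756, 0, 0, 0.002, 0.019, 0.8], [0.074, -0.756, 0, 0, 0.002, 0.019, 0.8], [0.074, -0.756, 0, 0, 0.002, 0.019, 0.8], [0.074, -0.756, 0, 0, 0.002, 0.019, 0.8], [0.074, -0.756, 0, 0, 0.002, 0.019, 0.8], [0.074, -0.756, 0, 0, 0.002, 0.019, 0.8], [0.074, -0.756, 0, 0, 0.002, 0.019, 0.8], [0.074, -0.756, 0, 0, 0.002, 0.019, 0.8], [0.074, -0.756, 0, 0, 0.002, 0.019, 0.8]]}}

```text
time_s: 18.83
tcp_pos: [0.3607, -0.1939, 0.3006]
eef_rot: [-0.0, 0.014, 1.0, 0.001]
contact_force: [-0.6, 0.1, 0.1]
width: 0.8
grip_force: 0.0
```

```bash
python3 - <<'E'
from h import *
im=manip.read_camera('side'); cv2.imwrite('pics/s5.png',im)
p=BOX+BR.apply([-.043,0,0]); print(p)
for z in(.16,.085,.0645): print(plan([p[0],p[1],z],g2(-1.6,5)))
E
```

```text
[ 0.468  -0.2893  0.    ]
[-0.2745 -0.2337  0.3512  0.0006  0.0277  0.0003]
[-0.2746 -0.234   0.5387  0.0006  0.0277  0.0003]
[-0.2746 -0.2341  0.59    0.0006  0.0277  0.0003]
```

Request:
{"name": "play_rows", "arguments": {"steps": [[-0.1, -0.1, 0.1, 0, 0.028, 0, 0.8], [-0.2, -0.2, 0.2, 0, 0.028, 0, 0.8], [-0.275, -0.234, 0.28, 0, 0.028, 0, 0.8], [-0.275, -0.234, 0.35, 0, 0.028, 0, 0.8], [-0.275, -0.234, 0.42, 0, 0.028, 0, 0.8], [-0.275, -0.234, 0.48, 0, 0.028, 0, 0.8], [-0.275, -0.234, 0.51, 0, 0.028, 0, 0.8], [-0.275, -0.234, 0.538, 0, 0.028, 0, 0.8], [-0.275, -0.234, 0.538, 0, 0.028, 0, 0.8], [-0.275, -0.234, 0.538, 0, 0.028, 0, 0.8]]}}

```text
time_s: 19.72
tcp_pos: [0.4686, -0.2882, 0.0855]
eef_rot: [-0.044, 0.012, 0.999, 0.002]
contact_force: [0.9, 0.6, 0.4]
width: 0.799
grip_force: 0.0
```

```bash
python3 - <<'E'
from h import *
p=BOX+BR.apply([-.043,0,0])
s=manip.read_state();print(s['contact_force'],plan([p[0],p[1],.0645],g2(-1.6,5)))
im=manip.read_camera('side')[260:400,180:320]; cv2.imwrite('pics/grip.png',cv2.resize(im,None,fx=4.2,fy=4.2,interpolation=cv2.INTER_CUBIC))
E
```

```text
[0.9406 0.6154 0.3758] [-0.0032 -0.0028  0.0524  0.0006 -0.0005  0.0011]
```

View pics/grip.png

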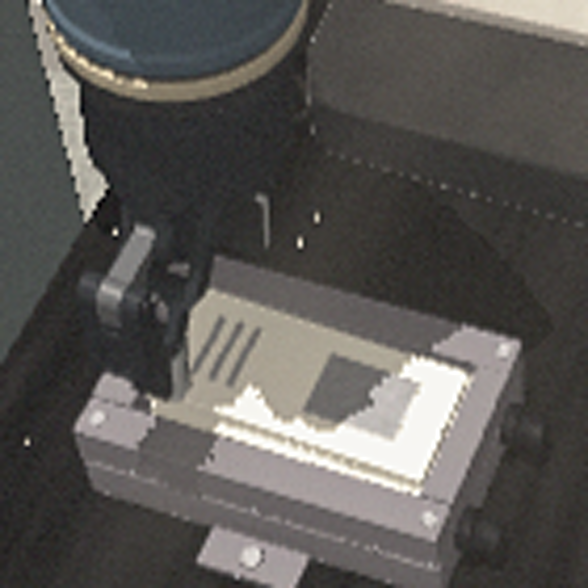

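The gripper straddles the slot end, with the near fingertip at about (175,395) above the cover's edge. I'll descend gently.

Request:
{"name": "play_rows", "arguments": {"steps": [[0, 0, 0.01, 0, 0, 0, 0.8], [-0.001, -0.001, 0.02, 0, 0, 0, 0.8], [-0.002, -0.002, 0.03, 0, 0, 0, 0.8], [-0.003, -0.003, 0.038, 0, 0, 0, 0.8], [-0.003, -0.003, 0.045, 0, 0, 0, 0.8], [-0.003, -0.003, 0.05, 0, 0, 0, 0.8], [-0.003, -0.003, 0.052, 0, 0, 0, 0.8], [-0.003, -0.003, 0.052, 0, 0, 0, 0.8], [-0.003, -0.003, 0.052, 0, 0, 0, 0.8], [-0.003, -0.003, 0.052, 0, 0, 0, 0.8]], "grip_force": 20}}

```text
time_s: 20.6
tcp_pos: [0.4677, -0.2908, 0.0646]
eef_rot: [-0.044, 0.013, 0.999, 0.001]
contact_force: [-0.0, -0.4, -0.4]
width: 0.8
grip_force: 0.0
```

No contact. I close gently.

Request:
{"name": "play_rows", "arguments": {"steps": [[0, 0, 0, 0, 0, 0, 0.74], [0, 0, 0, 0, 0, 0, 0.7], [0, 0, 0, 0, 0, 0, 0.67], [0, 0, 0, 0, 0, 0, 0.64], [0, 0, 0, 0, 0, 0, 0.62], [0, 0, 0, 0, 0, 0, 0.6], [0, 0, 0, 0, 0, 0, 0.58], [0, 0, 0, 0, 0, 0, 0.56], [0, 0, 0, 0, 0, 0, 0.56], [0, 0, 0, 0, 0, 0, 0.56]], "grip_force": 20}}

```text
time_s: 21.43
tcp_pos: [0.4677, -0.2907, 0.0645]
eef_rot: [-0.044, 0.013, 0.999, 0.001]
contact_force: [0.5, 0.5, 1.4]
width: 0.625
grip_force: 20.9
```

Request:
{"name": "play_rows", "arguments": {"steps": [[0, 0, -0.01, 0, 0, 0, 0.5], [0, 0, -0.02, 0, 0, 0, 0.5], [0, 0, -0.03, 0, 0, 0, 0.5], [0, 0, -0.04, 0, 0, 0, 0.5], [0, 0, -0.06, 0, 0, 0, 0.5], [0, 0, -0.09, 0, 0, 0, 0.5], [0, 0, -0.12, 0, 0, 0, 0.5], [0, 0, -0.16, 0, 0, 0, 0.5], [0, 0, -0.2, 0, 0, 0, 0.5], [0, 0, -0.2, 0, 0, 0, 0.5]]}}

```text
time_s: 22.27
tcp_pos: [0.4761, -0.2917, 0.1475]
eef_rot: [-0.042, 0.013, 0.999, 0.0]
contact_force: [1.6, -0.8, -1.8]
width: 0.621
grip_force: 21.3
```

```bash
cat >> h.py <<'E'
E
python3 - <<'E'
from h import *
s=manip.read_state(); im=manip.read_camera('side'); cv2.imwrite('pics/s6.png',im)
# bright/white cover blob in side view, report extents near predicted place
R=Ro.from_euler('ZY',[-1.6,5],degrees=True)
def cv(P): # cover-frame mm -> world (TCP at cover (-43,0,~20))
    return s['tcp_pos']+tip_rot(s).apply((np.array(P)-[-43,0,20])/1000)
c=np.array([cv(a) for a in [(-62,-31,12),(62,-31,12),(62,31,12),(-62,31,12)]]); print(pix('side',c).round(0))
print(plan([.36,-.1,.30],g2(-1.6,0)))
E
```

```text
[[206. 325.]
 [278. 349.]
 [293. 319.]
 [224. 296.]]
[ 0.3334  0.471  -0.3582  0.     -0.0272  0.0005]
```

```bash
python3 - <<'E'
from h import *
s=manip.read_state(); im=cv2.imread('pics/s6.png'); hsv=cv2.cvtColor(im,cv2.COLOR_BGR2HSV)
def quad(pitch,dx=0):
    Rp=Ro.from_euler('y',pitch,degrees=True); o=np.array([-43+dx,0,20])
    P=np.array([(x,y,z) for x in(-62,62) for y,z in((-31,3),(31,3),(-27,12),(27,12))])
    X=s['tcp_pos']+tip_rot(s).apply(Rp.apply(P-o+[0,0,9])-[0,0,9])if 0 else s['tcp_pos']+tip_rot(s).apply((Rp.apply(P-[o[0],0,9])+[0,0,9-o[2]])/1000)
    return cv2.convexHull(pix('side',X).astype(np.float32))
ref=cv2.imread('pics/side0.png')
g=hsv[...,2]; 
for th in(100,120,140):
    m=((g>th)&(hsv[...,1]<60)).astype(np.uint8); m[:285]=0;m[375:]=0;m[:,:200]=0;m[:,310:]=0
    best=[]
    for p in np.arange(-5,31,1.):
        k=np.zeros_like(m); cv2.fillConvexPoly(k,np.int32(quad(p).round()),1)
        best.append(((k&m).sum()/ (k|m).sum(),p))
    print(th,m.sum(),sorted(best)[-4:])
E
```

```text
100 4009 [(np.float64(0.49455434541009113), np.float64(3.0)), (np.float64(0.49672612327839244), np.float64(-1.0)), (np.float64(0.5009037505648442), np.float64(0.0)), (np.float64(0.5019174374013083), np.float64(-2.0))]
120 3282 [(np.float64(0.49238578680203043), np.float64(1.0)), (np.float64(0.4968298250063404), np.float64(-1.0)), (np.float64(0.49810558221773177), np.float64(-2.0)), (np.float64(0.5015228426395939), np.float64(0.0))]
140 3070 [(np.float64(0.4814427600627287), np.float64(1.0)), (np.float64(0.4842979496496237), np.float64(-2.0)), (np.float64(0.48602768346826847), np.float64(-1.0)), (np.float64(0.490852064819655), np.float64(0.0))]
```

Request:
{"name": "play_rows", "arguments": {"steps": [[0.03, 0, -0.06, 0, -0.004, 0, 0.5], [0.08, 0, -0.14, 0, -0.01, 0, 0.5], [0.14, 0, -0.22, 0, -0.016, 0, 0.5], [0.2, 0.02, -0.3, 0, -0.022, 0, 0.5], [0.26, 0.07, -0.37, 0, -0.027, 0, 0.5], [0.32, 0.14, -0.42, 0, -0.027, 0, 0.5], [0.36, 0.22, -0.43, 0, -0.027, 0, 0.5], [0.37, 0.3, -0.43, 0, -0.027, 0, 0.5], [0.37, 0.38, -0.43, 0, -0.027, 0, 0.5], [0.37, 0.46, -0.43, 0, -0.027, 0, 0.5]]}}

```text
time_s: 23.15
tcp_pos: [0.3465, -0.1027, 0.3285]
eef_rot: [-0.002, 0.014, 1.0, 0.001]
contact_force: [0.4, 0.0, -0.8]
width: 0.624
grip_force: 22.0
```

```bash
python3 - <<'E'
from h import *
print(manip.read_state()['q']);print(plan([.36,.27,.33],g2(0)))
E
```

```text
[-0.2887 -0.07   -0.1446  1.4996  0.0007 -0.2612]
[-0.0081  0.9323 -0.0022  0.0005 -0.001  -0.0088]
```

Request:
{"name": "play_rows", "arguments": {"steps": [[0, 0.08, 0, 0, 0, 0, 0.5], [0, 0.17, 0, 0, 0, 0, 0.5], [0, 0.26, 0, 0, -0.001, -0.009, 0.5], [0, 0.35, 0, 0, -0.001, -0.009, 0.5], [-0.008, 0.44, 0, 0, -0.001, -0.009, 0.5], [-0.008, 0.53, 0, 0, -0.001, -0.009, 0.5], [-0.008, 0.62, 0, 0, -0.001, -0.009, 0.5], [-0.008, 0.71, 0, 0, -0.001, -0.009, 0.5], [-0.008, 0.8, 0, 0, -0.001, -0.009, 0.5], [-0.008, 0.88, 0, 0, -0.001, -0.009, 0.5]]}}

```text
time_s: 23.98
tcp_pos: [0.3591, 0.25, 0.3286]
eef_rot: [-0.0, -0.001, 1.0, 0.001]
contact_force: [1.3, -0.9, -0.8]
width: 0.626
grip_force: 22.0
```

```bash
python3 - <<'E'
from h import *
s=manip.read_state();print(s['q'])
# cover centre target (.515,.338): TCP x = .515-.043
print(plan([.472,.338,.20],g2(0)),plan([.472,.338,.05],g2(0)))
E
```

```text
[0.6071 0.0839 0.0109 1.4977 0.0016 0.6044]
[-0.283   0.2187  0.3217  0.0004 -0.0003  0.0008] [-0.2833  0.2182  0.6967  0.0004 -0.0003  0.0008]
```

Request:
{"name": "play_rows", "arguments": {"steps": [[-0.06, 0.05, 0.06, 0, 0, 0, 0.5], [-0.13, 0.1, 0.13, 0, 0, 0, 0.5], [-0.2, 0.16, 0.2, 0, 0, 0, 0.5], [-0.26, 0.21, 0.27, 0, 0, 0, 0.5], [-0.283, 0.218, 0.34, 0, 0, 0, 0.5], [-0.283, 0.218, 0.42, 0, 0, 0, 0.5], [-0.283, 0.218, 0.5, 0, 0, 0, 0.5], [-0.283, 0.218, 0.57, 0, 0, 0, 0.5], [-0.283, 0.218, 0.63, 0, 0, 0, 0.5], [-0.283, 0.218, 0.67, 0, 0, 0, 0.5]]}}

```text
time_s: 24.82
tcp_pos: [0.4713, 0.3347, 0.0581]
eef_rot: [-0.002, -0.001, 1.0, -0.0]
contact_force: [-0.2, -0.4, -1.4]
width: 0.626
grip_force: 22.0
```

```bash
python3 - <<'E'
from h import *
s=manip.read_state();print(s['contact_force'])
print(plan([.472,.338,.035],g2(0)),plan([.472,.338,.0235],g2(0)))
E
```

```text
[-0.1896 -0.3961 -1.3904]
[-0.002   0.0083  0.0577 -0.0001 -0.001   0.0006] [-0.0021  0.0083  0.0864 -0.0001 -0.001   0.0006]
```

Request:
{"name": "play_rows", "arguments": {"steps": [[-0.002, 0.004, 0.015, 0, -0.001, 0, 0.5], [-0.002, 0.008, 0.03, 0, -0.001, 0, 0.5], [-0.002, 0.008, 0.043, 0, -0.001, 0, 0.5], [-0.002, 0.008, 0.053, 0, -0.001, 0, 0.5], [-0.002, 0.008, 0.06, 0, -0.001, 0, 0.5], [-0.002, 0.008, 0.065, 0, -0.001, 0, 0.5], [-0.002, 0.008, 0.069, 0, -0.001, 0, 0.5], [-0.002, 0.008, 0.072, 0, -0.001, 0, 0.5], [-0.002, 0.008, 0.074, 0, -0.001, 0, 0.5], [-0.002, 0.008, 0.074, 0, -0.001, 0, 0.5]]}}

```text
time_s: 25.65
tcp_pos: [0.4736, 0.339, 0.0319]
eef_rot: [0.002, -0.001, 1.0, 0.001]
contact_force: [-0.9, -0.0, -0.5]
width: 0.624
grip_force: 22.0
```

Request:
{"name": "play_rows", "arguments": {"steps": [[0, 0, 0.002, 0, 0, 0, 0.5], [0, 0, 0.004, 0, 0, 0, 0.5], [0, 0, 0.006, 0, 0, 0, 0.5], [0, 0, 0.008, 0, 0, 0, 0.5], [0, 0, 0.01, 0, 0, 0, 0.5], [0, 0, 0.012, 0, 0, 0, 0.5], [0, 0, 0.0135, 0, 0, 0, 0.5], [0, 0, 0.015, 0, 0, 0, 0.5], [0, 0, 0.015, 0, 0, 0, 0.5], [0, 0, 0.015, 0, 0, 0, 0.5]]}}

```text
time_s: 26.48
tcp_pos: [0.4735, 0.339, 0.0258]
eef_rot: [0.001, -0.001, 1.0, 0.001]
contact_force: [-0.0, -1.1, -1.2]
width: 0.623
grip_force: 22.0
```

Request:
{"name": "play_rows", "arguments": {"steps": [[0, 0, 0.001, 0, 0, 0, 0.5], [0, 0, 0.002, 0, 0, 0, 0.5], [0, 0, 0.003, 0, 0, 0, 0.5], [0, 0, 0.004, 0, 0, 0, 0.5], [0, 0, 0.005, 0, 0, 0, 0.5], [0, 0, 0.005, 0, 0, 0, 0.5], [0, 0, 0.005, 0, 0, 0, 0.5], [0, 0, 0.005, 0, 0, 0, 0.5], [0, 0, 0.005, 0, 0, 0, 0.5], [0, 0, 0.005, 0, 0, 0, 0.5]]}}

```text
time_s: 27.32
tcp_pos: [0.4736, 0.339, 0.0239]
eef_rot: [0.001, -0.001, 1.0, 0.001]
contact_force: [-0.1, 0.1, -1.4]
width: 0.624
grip_force: 22.0
```

Request:
{"name": "play_rows", "arguments": {"steps": [[0, 0, 0.001, 0, 0, 0, 0.5], [0, 0, 0.002, 0, 0, 0, 0.5], [0, 0, 0.003, 0, 0, 0, 0.5], [0, 0, 0.004, 0, 0, 0, 0.5], [0, 0, 0.004, 0, 0, 0, 0.5], [0, 0, 0.004, 0, 0, 0, 0.5], [0, 0, 0.004, 0, 0, 0, 0.5], [0, 0, 0.004, 0, 0, 0, 0.5], [0, 0, 0.004, 0, 0, 0, 0.5], [0, 0, 0.004, 0, 0, 0, 0.5]]}}

```text
time_s: 28.15
tcp_pos: [0.4737, 0.3391, 0.023]
eef_rot: [0.002, -0.001, 1.0, 0.001]
contact_force: [-4.6, -2.2, 12.8]
width: 0.628
grip_force: 23.4
```

Contact at 13 N, so the cover is on the mat. I ease off, open and rise.

Request:
{"name": "play_rows", "arguments": {"steps": [[0, 0, -0.001, 0, 0, 0, 0.5], [0, 0, -0.001, 0, 0, 0, 0.5], [0, 0, -0.001, 0, 0, 0, 0.66], [0, 0, -0.001, 0, 0, 0, 0.75], [0, 0, -0.001, 0, 0, 0, 0.85], [0, 0, -0.001, 0, 0, 0, 0.85], [0, 0, -0.03, 0, 0, 0, 0.85], [0, 0, -0.1, 0, 0, 0, 0.85], [0, 0, -0.2, 0, 0, 0, 0.85], [0, 0, -0.3, 0, 0, 0, 0.85]]}}

```text
time_s: 28.98
tcp_pos: [0.4724, 0.3383, 0.143]
eef_rot: [0.001, -0.001, 1.0, 0.0]
contact_force: [0.3, 0.6, 0.1]
width: 0.846
grip_force: 0.0
```

Request:
{"name": "play_rows", "arguments": {"steps": [[0.1, 0, -0.2, 0, 0, 0, 0.85], [0.2, 0, -0.3, 0, 0, 0, 0.85], [0.25, -0.1, -0.4, 0, 0, 0, 0.85], [0.27, -0.2, -0.4, 0, 0, 0, 0.85], [0.27, -0.3, -0.4, 0, 0, 0, 0.85], [0.27, -0.4, -0.4, 0, 0, 0, 0.85], [0.27, -0.5, -0.4, 0, 0, 0, 0.85], [0.27, -0.6, -0.4, 0, 0, 0, 0.85], [0.27, -0.7, -0.4, 0, 0, 0, 0.85], [0.27, -0.75, -0.4, 0, 0, 0, 0.85]]}}

```text
time_s: 29.82
tcp_pos: [0.3648, 0.0505, 0.3017]
eef_rot: [0.002, -0.001, 1.0, 0.001]
contact_force: [1.3, 0.3, -0.1]
width: 0.849
grip_force: 0.0
```

```bash
python3 - <<'E'
from h import *
im=manip.read_camera('top'); cv2.imwrite('pics/end.png',im); hsv=cv2.cvtColor(im,cv2.COLOR_BGR2HSV)
def rep(n,m,z):
    m=m.copy(); m[:225]=0;m[330:]=0;m[:,:140]=0;m[:,240:]=0
    k,l,s,c=cv2.connectedComponentsWithStats(m)
    for i in range(1,k):
        if s[i,4]>60:
            v,u=np.where(l==i); print(n,s[i],cv2.minAreaRect(w('top',np.c_[u,v],z)[:,:2].astype(np.float32)*1000))
rep('orange',cv2.inRange(hsv,(5,150,120),(22,255,255)),.023)
rep('white',cv2.inRange(hsv,(0,0,170),(180,50,255)),.015)
rep('blue',cv2.inRange(hsv,(100,90,40),(125,255,255)),.003)
E
```

```text
orange [206 268  10  46 412] ((479.82861328125, 232.67723083496094), (96.66626739501953, 19.401641845703125), 2.2667784690856934)
white [207 241  10  26 224] ((560.583251953125, 236.11306762695312), (55.70130157470703, 19.953563690185547), 2.248774290084839)
white [ 150  243   32   58 1696] ((521.0922241210938, 335.7875671386719), (124.89342498779297, 65.27182006835938), 0.3744882643222809)
blue [ 146  231   86   93 4988] ((511.03082275390625, 287.3916320800781), (202.890380859375, 183.33740234375), 0.00015177010209299624)
```

```bash
python3 -c "
from plant import manip
print(manip.finish_job())"
```

```text
the job is handed in; nothing more can be done
None
```

The cover was pried free, the tool is back on the mat, and the cover lies on the mat about 70 mm clear of it and looks flat in the top camera; I handed the job in at about 30 s, but no verdict came back.

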